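Open the descaler bottle in the sink caddy

ROBOT

A 6-joint arm with a two-finger parallel gripper is mounted at the origin on the work surface. World frame = base frame: x ahead of the robot, y to its left, z up, the work surface at z = 0. Lengths are in m, angles in degrees, forces in N, time in s.
With the tool pointing down it reaches from about 0.4 to 0.825 m from the base axis. Payload 7 kg.
Tool frame: the origin (TCP) lies midway between the tips of the shut fingers; the grasp point (between the pads) lies 19 mm behind it; z points along the fingers, y is the line along which they close (so a half turn about z gives the same grasp; the last joint's range is limited). The gripper opens to 88 mm and grips with 3 to 60 N. Pads are 19 mm wide; open, the fingers measure 130 mm over their backs; the gripper's body (78 mm by 193 mm) begins 47 mm behind the grasp point.
Start: joints at [-51.446, 20.546, 0.682, 0, -70.136, -16.507], TCP at [0.253, -0.626, 0.227] pointing down, gripper open.
Joint ranges: [-176.03, 176.03], [-82.01, 121.73], [-58.28, 71.71], [-173.87, 95.51], [-174.79, -0.11], [-173.66, 173.66]. Speed limits (degrees/s): [136.94, 136.94, 172.46, 180, 180, 180].

INTERFACE

Orientations are given as [roll, pitch, yaw] about the fixed x, y, z axes, in that order (R = Rz(yaw) Ry(pitch) Rx(roll)).
In Python, from plant import ctrl gives the robot as it stands. The module is installed in compiled form; this text tells all that it offers.
- The arm moves only by the tool send_rows, never from a script. Its argument "plan" is a list that holds one entry, the list of rows, each a list of 6 numbers: the shift along the tool's x, y, z in shares of 50 cm (1.0 is 50 cm), then the turn, a rotation vector about the tool's x, y, z in parts of the range, where 1.0 means 45 degrees. A call has 1 to 8 rows; each row is the pose to reach, as a shift and turn from the pose commanded when the call began, along the tool's axes at that moment; what a row does not reach only later rows make up. A row lasts 1/12 s, in which the tool goes at most 41.7 mm and 7.16 degrees, less where a joint would pass 70% of its speed; a pose out of reach is approached as far as the arm can. A call with a gripper value outside its range is refused whole. "fingers" is the opening, from 0 (shut) to 1 (fully open), set as the call begins (left out, the last holds). The fingers move at their own pace and stop on an object; the grip force is fixed at half the most. Time passes only in rows, so rows that repeat a pose let the fingers close. It gives the time, the measured TCP pose, the force, the opening and the grip force at its end, in the units of the state.
- ctrl.get_obs(): the state, without advancing time (a new reading comes with each control period).
- ctrl.snapshot(name): name is "scene" or "top"; returns a dict with "img" (384x512x3 uint8, red, green, blue), "K" (3x3 intrinsics, pixels), "pose" (4x4, takes a point from camera to world coordinates). Camera axes: x right, y down, z forward; pixel columns grow to the right and rows downward; lengths in m; the calibration is good to about 2 mm. A picture is of the moment at which its call begins. There is no depth.
- ctrl.close_job(): hands the job in; it is judged then, once.
The state is a dict: "clock": time; "joint_pos": joint angles; "qvel": joint speeds; "tau": joint torques, N m; "tool_pos": TCP position; "orientation": TCP orientation; "force": force on the tool from outside, world axes, zero at the start; "moment": the same for the moment, N m; "opening": finger opening in m; "gripper_force": force on a finger pad.
Only numpy, scipy, OpenCV 4.12 (cv2) and the standard library are available. Lean on these libraries where they do the work, as an engineer would, in place of code of your own. Each camera call takes 0.05 s, during which the arm holds its last target. There are 200 camera calls.

TASK

The kettle is due for descaling. Pick up the flat-sided descaler bottle and lower it into its fitted well in the sink caddy, square and fully home, so that it cannot turn; then push its safety cap down, twist it free anticlockwise and lift it straight off. Finish still holding the cap in the gripper, level, about 5 cm above the open neck, with the bottle still standing home in the well; do not disturb the other things on the worktop.

Things in the scene. Friction and masses are not known exactly. Their poses are not given: they have to be found in the camera images.
- descaler: Descaler bottle, white plastic, paper label, flat-sided, loose, 0.2 to 0.4 kg, upright. Body 46 mm (x) by 64 mm (y), straight up to 102 mm, stepped shoulder up to 114 mm; 152 mm tall with its cap on. May be lifted by the cap. Origin: centre of the underside, z up. Half a turn round fits the well as well. (The round bottle nearby is another one.)
- bottle_mouth (a point): Centre of the mouth of the descaler bottle, at the top of its neck, 141 mm above its underside; neck 27 mm across, 36 mm over three locking lugs. Axes as the bottle's.
- cap: Ribbed grey push-and-turn cap of the descaler, round, 45 mm across, 28 mm high, hollow; a loose body, locked on the neck at the start with its x along the bottle's x, its rim 124 mm above the bottle's underside and 10 mm above the shoulder. Origin: centre of the lower rim, z up. Unpressed it is locked and only wobbles by 5 degrees.
- cap_top (a point): Centre of the cap's top, 28 mm above its rim; axes as the cap's. How it opens: a spring resists from 4 N on; push it down at least 4 mm (10 N; it stops at 6 mm, 13 N) and, kept down, turn it anticlockwise seen from above: from 50 to 85 degrees (aim at 67) it is free, near 90 is a hard stop. Then lift straight: off the neck after 17 mm.
- caddy: Brushed-metal sink caddy, stuck fast to the worktop: base 86 mm (x) by 256 mm (y), 8 mm thick. At its +y end the fitted well; in the middle a low tray with a pan scraper; at the -y end an open bin, 50 mm high, with a soap pump. Origin: centre of the underside.
- well (a point): Centre of the floor of the fitted well, 8 mm above the worktop, 80 mm from the caddy's origin along its y; axes as the caddy's. Inside 49 mm (x) by 67 mm (y), walls 34 mm high, above them a lip flared outward up to 42 mm above this floor. Home: the bottle's underside on this floor, its x along the well's x, either way round.
- rinse_bottle: bystander: round white bottle, 62 mm across, 125 mm tall, standing on the worktop near the descaler. Origin: centre of the underside.
- soap_pump: bystander: clear round soap pump, 54 mm across, 133 mm tall, standing in the caddy's bin. Origin: centre of the underside.
- pan_scraper: bystander: flat black scraper, 50 by 58 by 9 mm, lying in the caddy's tray. Origin: centre of the underside.
- mug: bystander: white mug, 82 mm across, 92 mm tall. Origin: centre of the underside.
- salt: bystander: glass shaker with a steel top, 42 mm across, 79 mm tall. Origin: centre of the underside.
- pepper: bystander: a shaker like the salt. Origin: centre of the underside.
Mind the look-alikes: they are no part of the job. Several things have the shape of the cap; the one meant has the colours described above.

How it is judged (in metres and radians):
On the way, in this order (a step that is already met when the one before it is completed fails the run):
1. the bottle stands square and fully home in the well with its cap still locked on (horizontal distance between descaler and well below 0.005 m and z of descaler in the frame of well below 0.003 m and angle between the x axis of descaler and the x axis of well, either way round below 0.1 rad and angle between descaler's own z axis and vertical below 0.06 rad and angle between the x axis of cap and the x axis of descaler, either way round below 0.3 rad and z of cap in the frame of descaler below 0.129 m), for 0.3 s.
2. the cap has been turned past its lock while the bottle stands home (angle between the x axis of cap and the x axis of descaler, either way round above 0.65 rad and z of cap in the frame of descaler below 0.132 m and horizontal distance between descaler and well below 0.006 m and z of descaler in the frame of well below 0.004 m), for 0.02 s.
At the end, for the whole second after the job is handed in: Cap held still and level (0.3 rad) in the gripper only, rim 20 to 100 mm above the bottle's mouth, within 30 mm of its axis; bottle untouched in the well: on its floor within 3 mm, centred within 5 mm, square within 0.1 rad, upright within 0.06 rad (z of cap in the frame of descaler between 0.161 and 0.241 m and horizontal distance between cap and descaler below 0.03 m and angle between cap's own z axis and vertical below 0.3 rad and contact force between cap and the fingers above 1 N and contact force between cap and descaler below 0.1 N and contact force between cap and caddy below 0.1 N and linear speed of each of cap, descaler below 0.03 m/s and horizontal distance between descaler and well below 0.005 m and z of descaler in the frame of well below 0.003 m and angle between the x axis of descaler and the x axis of well, either way round below 0.1 rad and angle between descaler's own z axis and vertical below 0.06 rad and contact force between descaler and the fingers below 0.1 N); the arm keeps its last pose, push and grip.
It fails at once if the bottle was dropped into the well instead of being lowered (horizontal distance between descaler and well below 0.03 m and z of descaler in the frame of well above 0.015 m and contact force between each of descaler, cap and the fingers below 0.05 N).
It fails at once if the bottle was tipped over (angle between descaler's own z axis and vertical above 0.6 rad).
It fails at once if another thing on the worktop was disturbed (moved more than 25 mm) (distance of any of rinse_bottle, soap_pump, pan_scraper, mug, salt, pepper from where it was at the start of the episode above 0.025 m).
It also fails if it takes over 58 s, if anything falls off the work surface, if the arm or the gripper's body presses on something with over 40 N, if the wrist force passes 120 N, or if a joint passes its speed limit or range.

## Working session

There is one attempt and no reset: what is moved stays moved. The work goes in short steps, Python scripts to look and compute and a tool call to move; the robot and the scene stay as the last step left them, time stands still between calls to the robot, and variables do not carry over. Pictures are saved under pics/ and viewed, at most 10 in all, crops included, and the job is handed in when it is done.

Besides the shell and the picture viewer there is one more tool, called after "Call:" by a JSON object that holds its "api" and its "payload". send_rows: Moves the arm, as the interface text tells. Its arguments: {"type":"object","properties":{"plan":{"type":"array","items":{"type":"array","items":{"type":"array","items":{"type":"number"}}}},"fingers":{"type":"number"}},"required":["plan"]}

```bash
mkdir -p pics
cat > h.py <<'E'
from plant import ctrl
import numpy as np, cv2, pickle
from scipy.spatial.transform import Rotation as R
def snap(n,f):
    s=ctrl.snapshot(n); pickle.dump(s,open(f'pics/{f}.pkl','wb')); return s
def load(f): return pickle.load(open(f'pics/{f}.pkl','rb'))
def save(s,f,box=None,k=1):
    im=s['img'][:,:,::-1]
    if box: im=im[box[1]:box[3],box[0]:box[2]]
    cv2.imwrite(f'pics/{f}.png',cv2.resize(im,None,fx=k,fy=k,interpolation=cv2.INTER_CUBIC))
def ray(s,u,v):
    d=np.linalg.inv(s['K'])@[u,v,1]; T=s['pose']; d=T[:3,:3]@d
    return T[:3,3],d/np.linalg.norm(d)
def atz(s,u,v,z):
    o,d=ray(s,u,v); return o+d*(z-o[2])/d[2]
def tri(*obs):
    A=np.zeros((3,3));b=np.zeros(3)
    for s,u,v in obs:
        o,d=ray(s,u,v);P=np.eye(3)-np.outer(d,d);A+=P;b+=P@o
    p=np.linalg.solve(A,b)
    return p,[float(np.linalg.norm((np.eye(3)-np.outer(ray(s,u,v)[1],ray(s,u,v)[1]))@(p-ray(s,u,v)[0]))) for s,u,v in obs]
def proj(s,p):
    T=np.linalg.inv(s['pose']);c=s['K']@(T[:3,:3]@np.asarray(p)+T[:3,3]);return c[:2]/c[2]
E
python3 - <<'E'
from h import *
print(ctrl.get_obs())
for n in('scene','top'):
    s=snap(n,n+'0');print(n,s['K'],s['pose'])
a=load('scene0')['img'];b=load('top0')['img']
save({'img':a},'s0',None,1.5);save({'img':b},'t0',None,1.5)
E
```

```text
{'clock': 0.0, 'joint_pos': array([-5.14469305e+01,  2.05926142e+01,  6.34630779e-01, -2.21608124e-02,
       -7.01375281e+01, -1.65069388e+01]), 'qvel': array([-0.09601458, -0.06226746, -0.0338117 ,  0.00561899,  0.07700491,
        0.10006806]), 'tau': array([ 1.65613937e-04, -5.82705331e+01,  2.93054688e+01,  6.99694991e+00,
        6.84364364e-03, -2.40360650e-04]), 'tool_pos': array([ 0.25316123, -0.62518921,  0.22560949]), 'orientation': array([ 1.79902505e+02, -7.16680465e-03, -1.57961410e+02]), 'force': array([ 0.15168813,  0.66774611, -1.03469183]), 'moment': array([-0.00872311, -0.01077455,  0.00507713]), 'gripper_force': 0.0, 'opening': 0.08813157819000829}
scene [[373.28147654   0.         254.5334833 ]
 [  0.         373.28147654 193.14234226]
 [  0.           0.           1.        ]] [[-0.54245399  0.70907269 -0.45051037  1.03196447]
 [ 0.8400783   0.46007539 -0.28740055  0.32313062]
 [ 0.00348085 -0.53436556 -0.84524631  0.96593868]
 [ 0.          0.          0.          1.        ]]
top [[451.69226517   0.         249.31880317]
 [  0.         451.69226517 192.91750109]
 [  0.           0.           1.        ]] [[ 0.01337059 -0.99639338  0.08379415  0.47248258]
 [-0.99957247 -0.01549825 -0.02479271  0.01781249]
 [ 0.02600195 -0.08342683 -0.99617461  1.13954586]
 [ 0.          0.          0.          1.        ]]
```

View pics/s0.png

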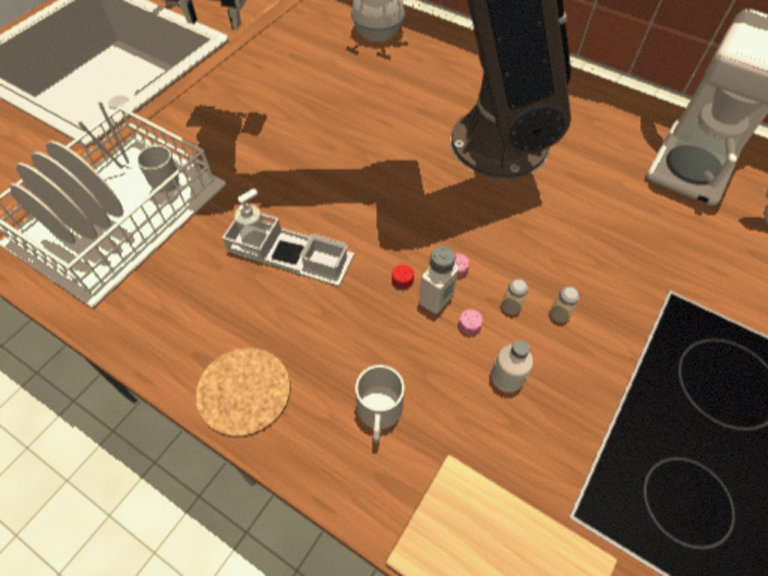

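View pics/t0.png

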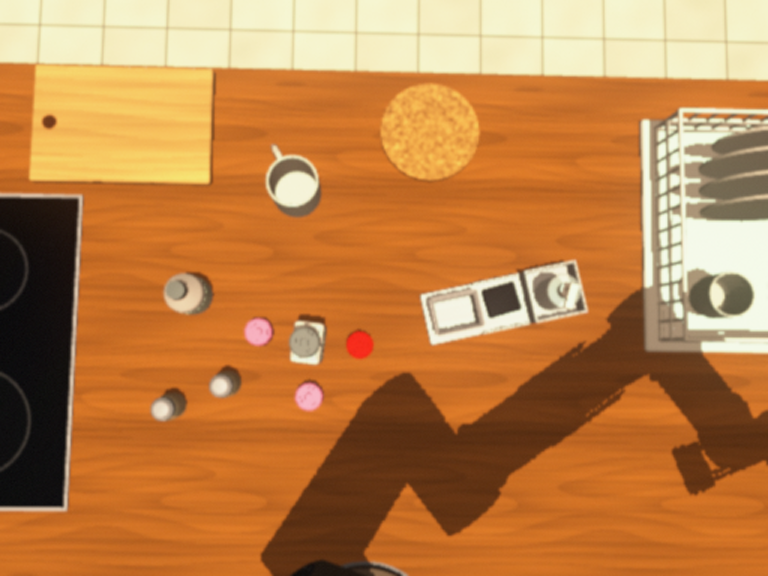

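The scene view has the descaler at about (440,280) on the enlarged picture and the caddy well at (325,258). In the top view the bottle cap is at (305,342) and the well at (453,312). I'll enlarge both areas.

Run:
```python
from h import *
# crops x8 : top bottle / top well, scene bottle / scene well ; grid ticks
def c(f,x,y,w=50,h=37,k=8):
    s=load(f);im=cv2.resize(s['img'][y:y+h,x:x+w,::-1],None,fx=k,fy=k,interpolation=cv2.INTER_CUBIC)
    for i in range(0,w,10): cv2.putText(im,str(x+i),(i*k,9),0,.33,(0,255,255),1);cv2.line(im,(i*k+k//2,10),(i*k+k//2,16),(0,255,255),1)
    for j in range(5,h,10): cv2.putText(im,str(y+j),(0,j*k+8),0,.33,(0,255,255),1);cv2.line(im,(22,j*k+k//2),(28,j*k+k//2),(0,255,255),1)
    return im
t=np.vstack([np.hstack([c('top0',180,208),c('top0',277,190)]),np.hstack([c('scene0',265,162,50,52),c('scene0',192,152,50,52)])[:304]])
cv2.imwrite('pics/c1.png',np.vstack([np.hstack([c('top0',180,208),c('top0',277,190)])]))
cv2.imwrite('pics/c2.png',np.hstack([c('scene0',270,160,46,54),c('scene0',193,152,46,54)]))
```

```text
(no output)
```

View pics/c1.png

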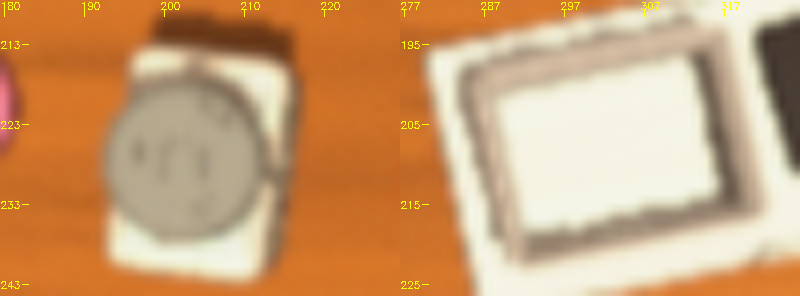

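View pics/c2.png

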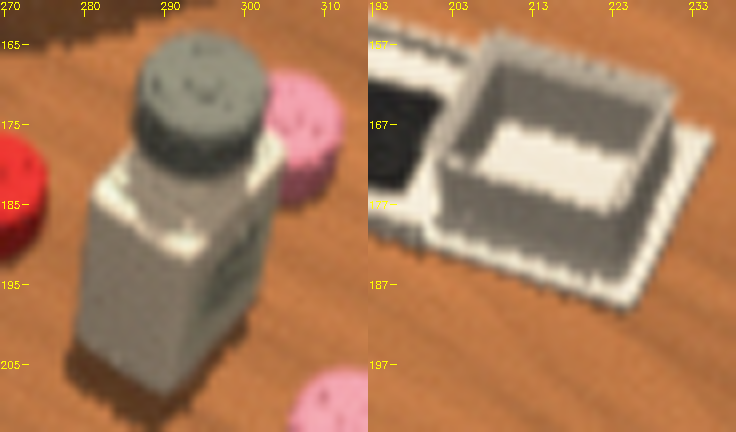

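The enlarged crops show the cap's top face centre at top (202.8,227.3) and scene (294.8,169.5). They also show the body corners, the well's lip and floor, and the caddy base corners. Next I triangulate and check against the given sizes.

Run:
```python
from h import *
np.set_printoptions(precision=4,suppress=True)
t=load('top0');s=load('scene0')
print('cap',tri((t,202.75,227.25),(s,294.75,169.6)))
sh=np.array([atz(t,u,v,.102)[:2] for u,v in[(196.1,213.75),(216.1,215.6),(212.25,242.7),(193.25,240.6)]]);print('body',sh,sh.mean(0),cv2.minAreaRect((sh*1000).astype(np.float32)))
lp=np.array([atz(t,u,v,.050)[:2] for u,v in[(284.25,198.5),(317.1,191.75),(321.75,216),(290.9,222.25)]]);print('lip',lp,lp.mean(0),cv2.minAreaRect((lp*1000).astype(np.float32)))
fl=np.array([atz(t,u,v,.008)[:2] for u,v in[(288.75,201),(313,196),(316.75,213.25),(292.1,218.9)]]);print('floor',fl,fl.mean(0),cv2.minAreaRect((fl*1000).astype(np.float32)))
print('lipTR tri', tri((t,284.25,198.5),(s,230.9,162.5)),tri((t,290.9,222.25),(s,207.75,155.9)),)
cb=np.array([atz(t,u,v,.008)[:2] for u,v in np.array([(421,295),(577,261),(588,312),(431,344)])/1.5-.17]);print('base',cb,cb.mean(0),cv2.minAreaRect((cb*1000).astype(np.float32)))
print('baseTri',tri((t,280.25,196),(s,225.25,190.25)))
```

```text
cap (array([0.4782, 0.0951, 0.1532]), [0.0018944145485986095, 0.0018944145485986204])
body [[0.51   0.1132]
 [0.5064 0.0674]
 [0.4446 0.075 ]
 [0.4488 0.1183]] [0.4774 0.0935] ((477.273681640625, 92.897216796875), (45.94442367553711, 62.26845932006836), 85.27822875976562)
lip [[ 0.5519 -0.0942]
 [ 0.5695 -0.1741]
 [ 0.5108 -0.1855]
 [ 0.4946 -0.1107]] [ 0.5317 -0.1411] ((531.4989624023438, -140.5966033935547), (59.826683044433594, 81.86906433105469), 12.465888023376465)
floor [[ 0.5488 -0.1099]
 [ 0.5624 -0.1711]
 [ 0.519  -0.1807]
 [ 0.5039 -0.1186]] [ 0.5335 -0.1451] ((533.1424560546875, -144.8551025390625), (45.69162368774414, 63.941837310791016), 12.48657512664795)
lipTR tri (array([ 0.5418, -0.0784,  0.1318]), [0.008408583852574899, 0.008408583852574973]) (array([ 0.5135, -0.133 ,  0.0903]), [0.03325607224946875, 0.03325607224946862])
base [[ 0.5598 -0.089 ]
 [ 0.6217 -0.3536]
 [ 0.5354 -0.3713]
 [ 0.4781 -0.1063]] [ 0.5488 -0.2301] ((549.91015625, -229.97085571289062), (88.08133697509766, 272.07415771484375), 12.21191692352295)
baseTri (array([ 0.5603, -0.0868,  0.0041]), [0.0021840908897973847, 0.0021840908897973192])
```

Careful with the scale: shifts go in shares of 50 cm and turns go in shares of 45 degrees. That gives: 21.2 cm / 50 = 0.424, 18.3 cm / 50 = 0.366.

Call:
{"api": "send_rows", "payload": {"plan": [[[-0.02,0.024,0,0,0,0],[-0.06,0.074,0,0,0,0],[-0.108,0.132,0,0,0,0],[-0.156,0.19,0,0,0,0],[-0.204,0.248,0,0,0,0],[-0.252,0.306,0,0,0,0],[-0.3,0.366,0,0,0,0],[-0.348,0.424,0,0,0,0]]], "fingers": 1}}

```text
clock: 0.77
tool_pos: [0.3349, -0.362, 0.2263]
orientation: [180.0, -0.0, -158.0]
force: [1.6, 0.5, -0.4]
opening: 0.0878
gripper_force: 0.0
```

Call:
{"api": "send_rows", "payload": {"plan": [[[-0.048,0.058,0,0,0,0],[-0.096,0.116,0,0,0,0],[-0.144,0.174,0,0,0,0],[-0.192,0.232,0,0,0,0],[-0.24,0.292,0,0,0,0],[-0.288,0.35,0,0,0,0],[-0.336,0.408,0,0,0,0],[-0.384,0.466,0,0,0,0]]]}}

```text
clock: 1.43
tool_pos: [0.4254, -0.0739, 0.2267]
orientation: [180.0, 0.0, -157.9]
force: [1.6, -1.3, 0.4]
opening: 0.0877
gripper_force: 0.0
```

Converted, 13.9 cm / 50 = 0.278, 13.8 cm / 50 = 0.276.

Call:
{"api": "send_rows", "payload": {"plan": [[[-0.048,0.056,0,0,0,0],[-0.096,0.112,0,0,0,0],[-0.144,0.168,0,0,0,0],[-0.188,0.22,0,0,0,0],[-0.212,0.26,0,0,0,0],[-0.224,0.276,0,0,0,0],[-0.226,0.278,0,0,0,0],[-0.226,0.278,0,0,0,0]]]}}

```text
clock: 2.1
tool_pos: [0.4778, 0.0955, 0.2262]
orientation: [-180.0, -0.1, -157.9]
force: [0.7, 0.7, 0.0]
opening: 0.0877
gripper_force: 0.0
```

Converted, 10.3 cm / 50 = 0.206, 1.5 cm / 50 = 0.03.

Call:
{"api": "send_rows", "payload": {"plan": [[[0,0,0.03,0,0,0],[0,0,0.07,0,0,0],[0,0,0.11,0,0,0],[0,0,0.15,0,0,0],[0,0,0.184,0,0,0],[0,0,0.202,0,0,0],[0,0,0.206,0,0,0],[0,0,0.206,0,0,0]]]}}

```text
clock: 2.77
tool_pos: [0.478, 0.0946, 0.1235]
orientation: [-180.0, -0.0, -158.0]
force: [0.7, -0.1, 0.2]
opening: 0.0876
gripper_force: 0.0
```

Run:
```python
from h import *
t=snap('top','top1');s=snap('scene','sc1')
a=cv2.resize(t['img'][200:256,170:236,::-1],None,fx=6,fy=6,interpolation=cv2.INTER_CUBIC)
b=cv2.resize(s['img'][145:201,262:328,::-1],None,fx=6,fy=6,interpolation=cv2.INTER_CUBIC)
cv2.imwrite('pics/v1.png',np.hstack([a,b]))
```

```text
(no output)
```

View pics/v1.png

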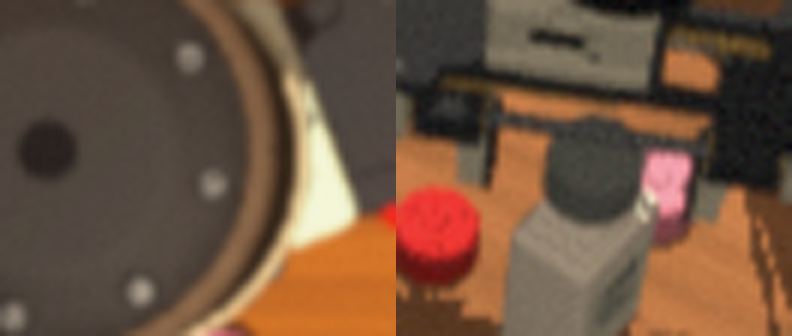

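The cap (545–642) sits centrally between the two fingers (about 485 and 705), so I close and lift.

Call:
{"api": "send_rows", "payload": {"plan": [[[0,0,0,0,0,0],[0,0,0,0,0,0],[0,0,0,0,0,0],[0,0,0,0,0,0],[0,0,0,0,0,0],[0,0,0,0,0,0],[0,0,0,0,0,0],[0,0,0,0,0,0]]], "fingers": 0}}

```text
clock: 3.53
tool_pos: [0.4781, 0.0955, 0.1236]
orientation: [180.0, 0.0, -158.0]
force: [-0.4, 0.7, 1.0]
opening: 0.0446
gripper_force: 30.0
```

Converted, -7 cm / 50 = -0.14, -6.8 cm / 50 = -0.136.

Call:
{"api": "send_rows", "payload": {"plan": [[[0,0,-0.006,0,0,0],[0,0,-0.02,0,0,0],[0,0,-0.044,0,0,0],[0,0,-0.072,0,0,0],[0,0,-0.1,0,0,0],[0,0,-0.124,0,0,0],[0,0,-0.136,0,0,0],[0,0,-0.14,0,0,0]]]}}

```text
clock: 4.2
tool_pos: [0.4785, 0.0957, 0.1948]
orientation: [180.0, 0.1, -158.0]
force: [-0.0, -0.7, -3.3]
opening: 0.0446
gripper_force: 30.0
```

Converted, -12 cm / 50 = -0.24, -11.5 cm / 50 = -0.23, 36 degrees / 45 = 0.8.

Call:
{"api": "send_rows", "payload": {"plan": [[[0.004,-0.016,-0.01,0,0,0.0667],[0.01,-0.052,-0.02,0,0,0.1778],[0.016,-0.088,-0.03,0,0,0.2889],[0.022,-0.126,-0.04,0,0,0.4],[0.028,-0.164,-0.04,0,0,0.5111],[0.034,-0.204,-0.04,0,0,0.6444],[0.04,-0.23,-0.04,0,0,0.7556],[0.04,-0.24,-0.04,0,0,0.8]]]}}

```text
clock: 4.87
tool_pos: [0.504, -0.0249, 0.2127]
orientation: [-179.9, -0.1, 165.7]
force: [-0.1, 0.0, -3.3]
opening: 0.0446
gripper_force: 30.0
```

Converted, -10.8 cm / 50 = -0.216, -3.3 cm / 50 = -0.066, 36.2 degrees / 45 = 0.8044.

Call:
{"api": "send_rows", "payload": {"plan": [[[-0.01,-0.02,0,0,0,0.0667],[-0.026,-0.052,0,0,0,0.2],[-0.046,-0.09,0,0,0,0.3333],[-0.066,-0.13,0,0,0,0.4667],[-0.084,-0.168,0,0,0,0.6],[-0.1,-0.2,0,0,0,0.7333],[-0.108,-0.214,0,0,0,0.8],[-0.108,-0.216,0,0,0,0.8044]]]}}

```text
clock: 5.53
tool_pos: [0.531, -0.1421, 0.2126]
orientation: [-179.9, -0.1, 129.7]
force: [0.0, 0.1, -2.2]
opening: 0.0445
gripper_force: 30.0
```

Call:
{"api": "send_rows", "payload": {"plan": [[[0,0,0,0,0,0],[0,0,0,0,0,0],[0,0,0,0,0,0]]]}}

```text
clock: 5.78
tool_pos: [0.5308, -0.1404, 0.2134]
orientation: [-180.0, -0.0, 130.0]
force: [-0.7, 1.0, -2.8]
opening: 0.0447
gripper_force: 30.0
```

Run:
```python
from h import *
print(ctrl.get_obs()['tool_pos'],ctrl.get_obs()['orientation'])
t=snap('top','top2');s=snap('scene','sc2')
a=cv2.resize(t['img'][180:242,265:327,::-1],None,fx=6,fy=6,interpolation=cv2.INTER_CUBIC)
b=cv2.resize(s['img'][130:192,190:252,::-1],None,fx=6,fy=6,interpolation=cv2.INTER_CUBIC)
cv2.imwrite('pics/v2.png',np.hstack([a,b]))
```

```text
[ 0.53080422 -0.14038039  0.21342994] [-1.79996481e+02 -1.62948629e-02  1.29976584e+02]
```

View pics/v2.png

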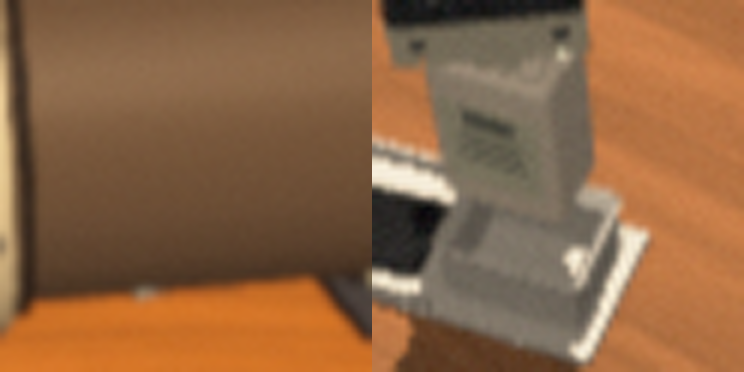

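Run:
```python
from h import *
np.set_printoptions(precision=4,suppress=True)
s=load('sc2');z=.0899
c=[atz(s,u,v,z)[:2] for u,v in[(202.8,159.8),(222,165.8),(226.2,159.5)]]
print('bottle bottom corners FL FR BR',np.array(c),'c',(c[0]+c[2])/2,[float(np.linalg.norm(c[0]-c[1])),float(np.linalg.norm(c[1]-c[2]))],[float(np.degrees(np.arctan2(*(c[1]-c[0])[::-1])))])
b1=atz(s,235.5,168.3,.008)[:2];b2=atz(s,225,190,.008)[:2]
print('base +y edge',b1,b2,np.linalg.norm(b1-b2),np.degrees(np.arctan2(*(b2-b1)[::-1])))
a=np.radians(12.4);yv=np.array([-np.sin(a),np.cos(a)])
print('well from base scene',(b1+b2)/2-.048*yv)
l=np.array([atz(s,u,v,.05)[:2] for u,v in[(230.9,162.5),(207.75,155.9),(201.5,173.4)]]);print('lip',l,(l[0]+l[2])/2,np.linalg.norm(l[0]-l[1]),np.linalg.norm(l[1]-l[2]))
t=load('top0');print('base top corners',atz(t,280.25,196,.008))
# predicted bottle corners for TCP centre
M=lambda x,y:np.array([.5308,-.1404])+[x*np.cos(a)-y*np.sin(a),x*np.sin(a)+y*np.cos(a)]
print('pred',M(.023,-.032),M(.023,.032),M(-.023,.032))
```

```text
bottle bottom corners FL FR BR [[ 0.5504 -0.1653]
 [ 0.5375 -0.1052]
 [ 0.512  -0.1082]] c [ 0.5312 -0.1368] [0.06143965634261373, 0.02564875803702297] [102.12665987953062]
base +y edge [ 0.476  -0.1037] [ 0.5609 -0.0843] 0.08711083312029391 12.84335143610878
well from base scene [ 0.5288 -0.1409]
lip [[ 0.4899 -0.1092]
 [ 0.508  -0.1839]
 [ 0.5715 -0.1599]] [ 0.5307 -0.1345] 0.07682281088639524 0.06789269868700525
base top corners [ 0.5611 -0.0883  0.008 ]
pred [ 0.5601 -0.1667] [ 0.5464 -0.1042] [ 0.5015 -0.1141]
```

Converted, 3.7 cm / 50 = 0.074, 1.6 cm / 50 = 0.032.

Call:
{"api": "send_rows", "payload": {"plan": [[[0,-0.002,0.012,0,0,0],[0,-0.002,0.032,0,0,0],[0,-0.002,0.052,0,0,0],[0,-0.002,0.066,0,0,0],[0,-0.002,0.074,0,0,0],[0,-0.002,0.074,0,0,0]]]}}

```text
clock: 6.38
tool_pos: [0.5294, -0.1418, 0.1749]
orientation: [-179.9, -0.1, 129.8]
force: [0.4, -0.0, -3.6]
opening: 0.0448
gripper_force: 30.0
```

Converted, 0.8 cm / 50 = 0.016, 0.6 cm / 50 = 0.012.

Call:
{"api": "send_rows", "payload": {"plan": [[[0,0,0.004,0,0,0],[0,0,0.008,0,0,0],[0,0,0.012,0,0,0],[0,0,0.016,0,0,0],[0,0,0.016,0,0,0]]]}}

```text
clock: 6.8
tool_pos: [0.5301, -0.1417, 0.1683]
orientation: [-180.0, -0.0, 129.8]
force: [-0.1, 0.5, -3.1]
opening: 0.0449
gripper_force: 30.0
```

Converted, 0.8 cm / 50 = 0.016, 0.6 cm / 50 = 0.012.

Call:
{"api": "send_rows", "payload": {"plan": [[[0,0,0.004,0,0,0],[0,0,0.008,0,0,0],[0,0,0.012,0,0,0],[0,0,0.016,0,0,0],[0,0,0.016,0,0,0]]]}}

```text
clock: 7.22
tool_pos: [0.5299, -0.1417, 0.16]
orientation: [-180.0, -0.0, 129.8]
force: [0.1, 0.9, -3.0]
opening: 0.0447
gripper_force: 30.0
```

Converted, 1.2 cm / 50 = 0.024, 0.9 cm / 50 = 0.018.

Call:
{"api": "send_rows", "payload": {"plan": [[[0,0,0.006,0,0,0],[0,0,0.012,0,0,0],[0,0,0.018,0,0,0],[0,0,0.024,0,0,0],[0,0,0.024,0,0,0]]]}}

```text
clock: 7.63
tool_pos: [0.5298, -0.1417, 0.1477]
orientation: [-180.0, -0.0, 129.8]
force: [0.1, -0.3, -2.5]
opening: 0.0446
gripper_force: 30.0
```

Converted, 1.2 cm / 50 = 0.024, 0.9 cm / 50 = 0.018.

Call:
{"api": "send_rows", "payload": {"plan": [[[0,0,0.006,0,0,0],[0,0,0.012,0,0,0],[0,0,0.018,0,0,0],[0,0,0.024,0,0,0],[0,0,0.024,0,0,0]]]}}

```text
clock: 8.05
tool_pos: [0.5298, -0.1417, 0.1358]
orientation: [-180.0, -0.0, 129.8]
force: [-0.1, -0.5, -2.4]
opening: 0.0449
gripper_force: 30.0
```

Call:
{"api": "send_rows", "payload": {"plan": [[[0,0,0.002,0,0,0],[0,0,0.004,0,0,0],[0,0,0.006,0,0,0],[0,0,0.008,0,0,0],[0,0,0.008,0,0,0]]]}}

```text
clock: 8.47
tool_pos: [0.5301, -0.1417, 0.1324]
orientation: [-180.0, -0.0, 129.8]
force: [-1.0, 0.1, -2.4]
opening: 0.0444
gripper_force: 30.0
```

Converted, 0.2 cm / 50 = 0.004, 0.1 cm / 50 = 0.002.

Call:
{"api": "send_rows", "payload": {"plan": [[[0,0,0.002,0,0,0],[0,0,0.004,0,0,0],[0,0,0.004,0,0,0],[0,0,0.004,0,0,0],[0,0,0.004,0,0,0],[0,0,0.004,0,0,0]]]}}

```text
clock: 8.97
tool_pos: [0.5305, -0.1418, 0.131]
orientation: [180.0, 0.0, 129.9]
force: [-2.0, 0.7, 4.5]
opening: 0.0444
gripper_force: 30.0
```

Run:
```python
from h import *
print(ctrl.get_obs()['tool_pos'],ctrl.get_obs()['force'],ctrl.get_obs()['moment'])
t=snap('top','top3');s=snap('scene','sc3')
b=cv2.resize(s['img'][140:202,190:252,::-1],None,fx=9,fy=9,interpolation=cv2.INTER_CUBIC)
cv2.imwrite('pics/v3.png',b)
```

```text
[ 0.53048966 -0.14177195  0.13101942] [-1.96509945  0.67430716  4.53473236] [ 0.08210158  0.46097566 -0.00049415]
```

View pics/v3.png

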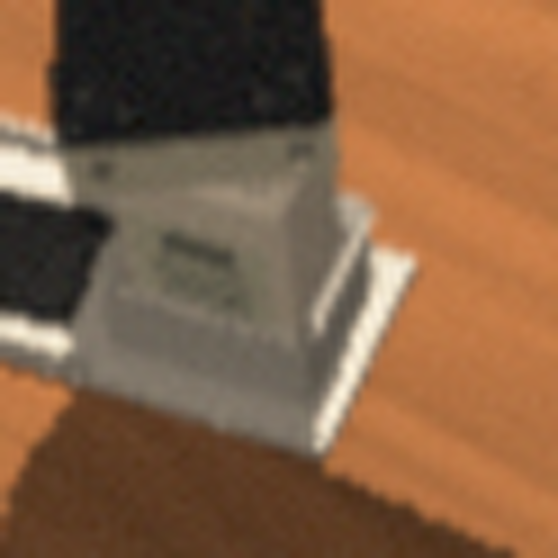

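Call:
{"api": "send_rows", "payload": {"plan": [[[0,0,0,0,0,0],[0,0,0,0,0,0],[0,0,0,0,0,0],[0,0,0,0,0,0],[0,0,0,0,0,0],[0,0,0,0,0,0]]], "fingers": 0.7}}

```text
clock: 9.57
tool_pos: [0.5301, -0.1417, 0.1304]
orientation: [-180.0, -0.0, 129.8]
force: [-0.4, -0.6, -0.4]
opening: 0.0611
gripper_force: 0.0
```

Call:
{"api": "send_rows", "payload": {"plan": [[[0,0,0,0,0,0],[0,0,0,0,0,0],[0,0,0,0,0,0],[0,0,0,0,0,0],[0,0,0,0,0,0],[0,0,0,0,0,0]]], "fingers": 0}}

```text
clock: 10.07
tool_pos: [0.5302, -0.1417, 0.1306]
orientation: [180.0, -0.0, 129.8]
force: [0.3, -0.1, -0.7]
opening: 0.0445
gripper_force: 30.0
```

Converted, 0.5 cm / 50 = 0.01, 0.4 cm / 50 = 0.008.

Call:
{"api": "send_rows", "payload": {"plan": [[[0,0,0.002,0,0,0],[0,0,0.004,0,0,0],[0,0,0.006,0,0,0],[0,0,0.008,0,0,0],[0,0,0.01,0,0,0],[0,0,0.01,0,0,0],[0,0,0.01,0,0,0]]]}}

```text
clock: 10.65
tool_pos: [0.5307, -0.1418, 0.1267]
orientation: [180.0, 0.1, 129.9]
force: [-2.8, 1.3, 10.1]
opening: 0.0445
gripper_force: 30.0
```

Converted, 0.15 cm / 50 = 0.003, 0.1 cm / 50 = 0.002.

Call:
{"api": "send_rows", "payload": {"plan": [[[0,0,0.002,0,0,0],[0,0,0.003,0,0,0],[0,0,0.003,0,0,0],[0,0,0.003,0,0,0]]]}}

```text
clock: 10.98
tool_pos: [0.5309, -0.1418, 0.1255]
orientation: [179.9, 0.1, 129.9]
force: [-2.6, 1.4, 11.5]
opening: 0.0449
gripper_force: 30.0
```

Converted, -30 degrees / 45 = -0.6667.

Call:
{"api": "send_rows", "payload": {"plan": [[[0,0,0,0,0,-0.0667],[0,0,0,0,0,-0.1556],[0,0,0,0,0,-0.2667],[0,0,0,0,0,-0.3778],[0,0,0,0,0,-0.4889],[0,0,0,0,0,-0.5778],[0,0,0,0,0,-0.6667],[0,0,0,0,0,-0.6667]]]}}

```text
clock: 11.65
tool_pos: [0.5318, -0.1418, 0.1258]
orientation: [180.0, 0.2, 160.1]
force: [0.2, 0.8, 11.4]
opening: 0.0447
gripper_force: 30.0
```

Converted, -37 degrees / 45 = -0.8222.

Call:
{"api": "send_rows", "payload": {"plan": [[[0,0,0,0,0,-0.0889],[0,0,0,0,0,-0.2],[0,0,0,0,0,-0.3111],[0,0,0,0,0,-0.4444],[0,0,0,0,0,-0.5778],[0,0,0,0,0,-0.7111],[0,0,0,0,0,-0.8222],[0,0,0,0,0,-0.8222]]]}}

```text
clock: 12.32
tool_pos: [0.5318, -0.1416, 0.1257]
orientation: [-179.9, 0.2, -162.8]
force: [-1.3, 2.6, 10.4]
opening: 0.0445
gripper_force: 30.0
```

Run:
```python
from h import *
o=ctrl.get_obs();print(o['tool_pos'],o['orientation'],o['force'],o['moment'])
s=snap('scene','sc4')
b=cv2.resize(s['img'][130:202,180:262,::-1],None,fx=8,fy=8,interpolation=cv2.INTER_CUBIC)
cv2.imwrite('pics/v4.png',b)
```

```text
[ 0.53175803 -0.14156462  0.12572108] [-179.9302409     0.18624736 -162.78560473] [-1.32321879  2.59519558 10.42591384] [0.93888205 0.4749819  0.05960453]
```

View pics/v4.png

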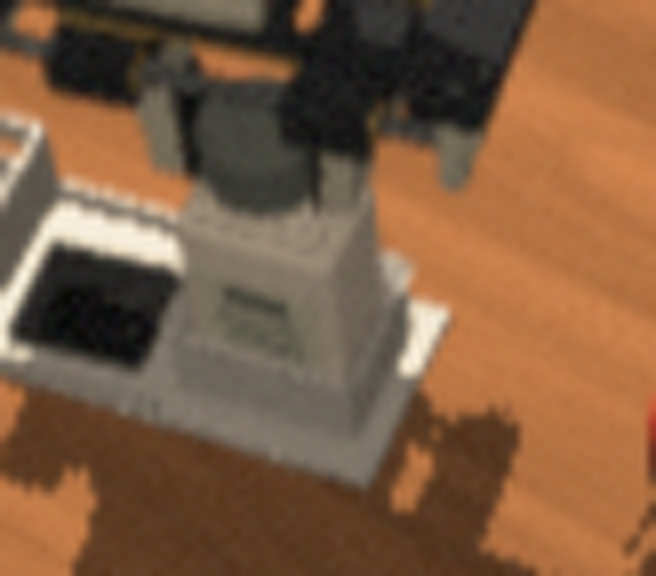

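The bottle is still square, with its label face unturned, and the cap (190–320, 140) is held by both fingers. Next is a gentle lift while I watch the force.

Converted, -1.6 cm / 50 = -0.032, -1.4 cm / 50 = -0.028.

Call:
{"api": "send_rows", "payload": {"plan": [[[0,0,-0.004,0,0,0],[0,0,-0.01,0,0,0],[0,0,-0.016,0,0,0],[0,0,-0.022,0,0,0],[0,0,-0.028,0,0,0],[0,0,-0.032,0,0,0],[0,0,-0.032,0,0,0],[0,0,-0.032,0,0,0]]]}}

```text
clock: 13.03
tool_pos: [0.5301, -0.1418, 0.14]
orientation: [180.0, -0.0, -163.2]
force: [0.1, -0.2, -0.2]
opening: 0.0444
gripper_force: 30.0
```

Force is only -0.2 N, so the bottle isn't coming up and the cap is free. Lifting on.

Converted, -5.7 cm / 50 = -0.114, -5.2 cm / 50 = -0.104.

Call:
{"api": "send_rows", "payload": {"plan": [[[0,0,-0.01,0,0,0],[0,0,-0.022,0,0,0],[0,0,-0.036,0,0,0],[0,0,-0.052,0,0,0],[0,0,-0.07,0,0,0],[0,0,-0.088,0,0,0],[0,0,-0.104,0,0,0],[0,0,-0.114,0,0,0]]]}}

```text
clock: 13.7
tool_pos: [0.5307, -0.1418, 0.1987]
orientation: [-180.0, 0.1, -163.1]
force: [0.2, 0.4, 0.2]
opening: 0.0446
gripper_force: 30.0
```

Call:
{"api": "send_rows", "payload": {"plan": [[[0,0,0,0,0,0],[0,0,0,0,0,0],[0,0,0,0,0,0],[0,0,0,0,0,0],[0,0,0,0,0,0],[0,0,0,0,0,0]]]}}

```text
clock: 14.2
tool_pos: [0.53, -0.1418, 0.1967]
orientation: [180.0, -0.0, -163.2]
force: [-0.1, 0.2, 0.0]
opening: 0.0446
gripper_force: 30.0
```

Run:
```python
from h import *
o=ctrl.get_obs();print(o['tool_pos'],o['force'])
s=snap('scene','sc5')
b=cv2.resize(s['img'][110:202,170:272,::-1],None,fx=6,fy=6,interpolation=cv2.INTER_CUBIC)
cv2.imwrite('pics/v5.png',b)
```

```text
[ 0.53004673 -0.14175958  0.19666714] [-0.07250737  0.19165262  0.00212181]
```

View pics/v5.png

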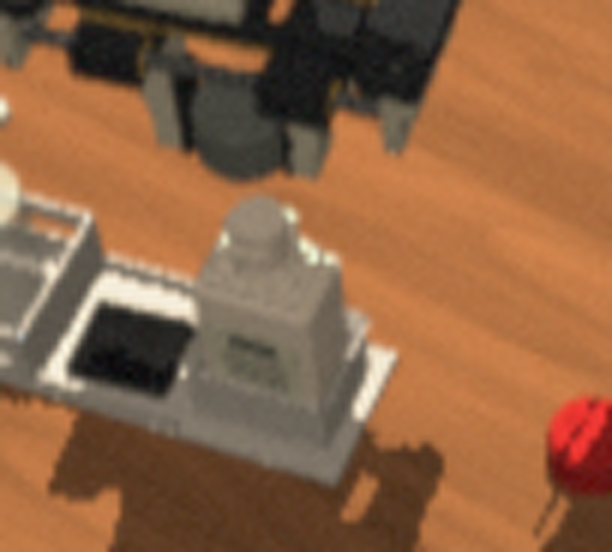

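The cap is in the gripper at (240,130), and the neck below it at (260,225) is bare. The bottle stands in the well, and the rim is about 48 mm above the mouth.

```bash
python3 -c "
from plant import ctrl
print(ctrl.close_job())"
```

```text
the job is handed in; nothing more can be done
None
```

The job is handed in, verdict not returned: the bottle stands in the well, and the cap is free and held level about 48 mm above the open neck.

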